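# Sort tubing clamps: locked ones to the tray, open one to the wash basket

## Robot

A 6-joint arm with a two-finger parallel gripper is mounted at the origin on the work surface. World frame = base frame: x ahead of the robot, y to its left, z up, the work surface at z = 0. Lengths are in m, angles in rad, forces in N, time in s.
With the tool pointing down it reaches from about 0.325 to 0.85 m from the base axis. Payload 4.4 kg.
Tool frame: the origin (TCP) lies midway between the tips of the shut fingers; the grasp point (between the pads) lies robot.tcp_to_grasp behind it (robot.tcp_to_grasp is the distance from the TCP to the grasp point, in m); z points along the fingers, y is the direction in which the jaws open and shut (so a half turn about z gives the same grasp; the last joint's range is limited). The gripper opens to 94 mm and grips with 3 to 60 N. Pads are 16 mm wide; open, the fingers measure 119 mm over their backs; the gripper's body (75 mm by 177 mm) begins 78 mm behind the grasp point.
Start: joints at [1.018, 0.207, 1.542, -0, 1.393, -0.15], TCP at [0.225, 0.529, 0.205] pointing down, gripper open.
Joint ranges: [-2.73, 2.73], [-0.86, 2.22], [0.23, 2.46], [-1.11, 4.25], [0.08, 2.63], [-2.82, 2.82]. Speed limits (rad/s): [2.79, 2.79, 3.14, 3.14, 3.14, 3.14].

## Interface

Orientations are given as a 3x3 rotation matrix whose columns are the frame's x, y, z axes.
In Python, from bench import robot, imaging, ticket gives the robot as it stands.
- The arm moves only by the tool arm_command, never from a script. Its argument "moves" is a list that holds one entry, the list of rows, each a list of 7 numbers: the turn, a rotation vector about the tool's x, y, z in degrees, then the shift along the tool's x, y, z in m, then the opening, from 0 (shut) to 1 (fully open). In form: [[[ax, ay, az, x, y, z, claw], ...]]. A call has 1 to 12 rows; each row is the pose to reach, as a shift and turn from the pose commanded when the call began, along the tool's axes at that moment; what a row does not reach only later rows make up. A row lasts 1/12 s, in which the tool goes at most 41.7 mm and 7.16 degrees, less where a joint would pass 70% of its speed; a pose out of reach is approached as far as the arm can. A call with a gripper value outside its range is refused whole. The fingers move at their own pace and stop on an object; the grip force is fixed at half the most. Time passes only in rows, so rows that repeat a pose let the fingers close. It gives the time, the measured TCP pose, the force and the opening at its end, in the units of the state.
- robot.get_state(): the state, without advancing time (a new reading comes with each control period).
- imaging.get_image(name): name is "scene" or "top" or "wrist"; returns a dict with "color" (420x560x3 uint8, red, green, blue), "K" (3x3 intrinsics, pixels), "dist_coeffs" ([k1, k2, p1, p2, k3] as OpenCV has them; the pictures are not rectified), "R" (3x3) and "t" (3): a world point X has camera coordinates R X + t; the wrist camera has in their place "mount" (4x4, takes a point from camera to tool coordinates, whose origin is the TCP and whose axes are the flange's). Camera axes: x right, y down, z forward; pixel columns grow to the right and rows downward; lengths in m; the calibration is good to about 2 mm. A picture is of the moment at which its call begins: read the wrist's pose just before it. There is no depth.
- ticket.job_done(): hands the job in, once; it reports no verdict.
The state is a dict: "t": time; "joint_positions": joint angles; "dq": joint speeds; "effort": joint torques, N m; "tcp_pos": TCP position; "orientation": TCP orientation; "force": force on the tool from outside, world axes, zero at the start; "moment": the same for the moment, N m; "grip_width": finger opening in m.
Only numpy, scipy, OpenCV 4.12 (cv2) and the standard library are available. Lean on these libraries where they do the work, as an engineer would, in place of code of your own. Each camera call takes 0.05 s, during which the arm holds its last target. There are 200 camera calls.

## Task

Sort the three blue tubing clamps for washing: those whose jaws are ratcheted shut go in the plain grey tray, to be released later, and those standing open go in the wire wash basket, each lying flat on the floor inside and left locked or open as it was found. The clamp that is pushed under the keyboard shelf must first be drawn out by its handles until its jaws are clear, laid on the open bench and let go, and then taken again by its hinge to be put away. Set the clamps down rather than dropping them, and leave the tip box, mouse and bottle alone.

Things in the scene. Friction and masses are not known exactly. Their poses are not given: they have to be found in the camera images.
- clamp1_hinge (a point): Middle (7 mm up) of the hinge block of a blue nylon haemostat-pattern tubing clamp, lying flat, one of three alike; 177 mm long, about 48 g, 9 mm thick. Block 24 (x) by 22 (y) by 14 mm high, one piece with lever A, whose axes these are: x to the jaws (tips 62 mm ahead), z up. A's handle runs back on the -y side, B's on the +y side. Gripping the block across y does not work the hinge.
- clamp1_ring_a (a point): Centre of lever A's finger ring, fixed 100 mm behind the hinge, 17 mm to its -y side: 30 mm outside, 21 mm hole, 9 mm thick, point 4.5 mm up; axes of lever A. In a shut clamp both handles run parallel from 30 to 86 mm behind the hinge, 30 mm wide over both (up to 34 mm on a slack notch).
- clamp1_ring_b (a point): Centre of the like ring on lever B, its mirror image, which turns about the hinge block's middle; axes of lever B, parallel to A's when shut. Ratcheted shut: ring centres 34 to 40 mm apart, ratchet arms overlap, rigid. Open: 62 to 75 mm apart, hinge lightly stiff (0.06 N m): pinching both handles shuts it, so take one ring alone (30 mm).
- clamp2_hinge (a point): Middle (7 mm up) of the hinge block of a blue nylon haemostat-pattern tubing clamp, lying flat, one of three alike; 177 mm long, about 48 g, 9 mm thick. Block 24 (x) by 22 (y) by 14 mm high, one piece with lever A, whose axes these are: x to the jaws (tips 62 mm ahead), z up. A's handle runs back on the -y side, B's on the +y side. Gripping the block across y does not work the hinge.
- clamp2_ring_a (a point): Centre of lever A's finger ring, fixed 100 mm behind the hinge, 17 mm to its -y side: 30 mm outside, 21 mm hole, 9 mm thick, point 4.5 mm up; axes of lever A. In a shut clamp both handles run parallel from 30 to 86 mm behind the hinge, 30 mm wide over both (up to 34 mm on a slack notch).
- clamp2_ring_b (a point): Centre of the like ring on lever B, its mirror image, which turns about the hinge block's middle; axes of lever B, parallel to A's when shut. Ratcheted shut: ring centres 34 to 40 mm apart, ratchet arms overlap, rigid. Open: 62 to 75 mm apart, hinge lightly stiff (0.06 N m): pinching both handles shuts it, so take one ring alone (30 mm).
- clamp3_hinge (a point): Middle (7 mm up) of the hinge block of a blue nylon haemostat-pattern tubing clamp, lying flat, one of three alike; 177 mm long, about 48 g, 9 mm thick. Block 24 (x) by 22 (y) by 14 mm high, one piece with lever A, whose axes these are: x to the jaws (tips 62 mm ahead), z up. A's handle runs back on the -y side, B's on the +y side. Gripping the block across y does not work the hinge.
- clamp3_ring_a (a point): Centre of lever A's finger ring, fixed 100 mm behind the hinge, 17 mm to its -y side: 30 mm outside, 21 mm hole, 9 mm thick, point 4.5 mm up; axes of lever A. In a shut clamp both handles run parallel from 30 to 86 mm behind the hinge, 30 mm wide over both (up to 34 mm on a slack notch).
- clamp3_ring_b (a point): Centre of the like ring on lever B, its mirror image, which turns about the hinge block's middle; axes of lever B, parallel to A's when shut. Ratcheted shut: ring centres 34 to 40 mm apart, ratchet arms overlap, rigid. Open: 62 to 75 mm apart, hinge lightly stiff (0.06 N m): pinching both handles shuts it, so take one ring alone (30 mm).
- shelf_edge (a point): Middle of the lower front edge (robot side) of a low grey keyboard shelf, fixed. x points in under the shelf, y along the edge, z up. Board 400 (y) by 200 mm (x), underside 42 and top 54 mm above the bench; keyboard on it from 77 mm behind the edge, up to 72 mm above the bench; legs at both ends. One clamp, of either kind, has its jaws and hinge under the board, about 30 mm in, handles sticking out.
- basket_floor (a point): Centre of the inner floor of the steel wire wash basket, fixed, floor 12 mm above the bench, inside 236 mm (x) by 170 mm (y), rim 34 mm above the bench.
- tray_floor (a point): Centre of the inner floor of the plain grey plastic tray with solid walls, fixed, floor 4 mm above the bench, inside 236 mm (x) by 170 mm (y), rim 26 mm above the bench.
- tip_box: Bystander: pipette tip box with a clear lid, 80 x 84 x 60 mm high, standing on the shelf; origin under its centre.
- mouse: Bystander: black computer mouse, 100 x 56 x 30 mm, on the bench to the right of the shelf; origin under its centre.
- bottle: Bystander: amber bottle with a black cap, 64 mm across, 150 mm high, standing on the bench to the left of the shelf; origin under its centre.

How it is judged:
By the outcome, as a careful person would: the job done as asked, in the order asked, and still so for the second after the job is handed in, with the robot touching nothing.
It also fails if it takes over 70 s, if anything falls off the work surface, if the arm or the gripper's body presses on something with over 40 N, if the wrist force passes 120 N, or if a joint passes its speed limit or range.

## Working session

There is one attempt and no reset: what is moved stays moved. The work goes in short steps, Python scripts to look and compute and a tool call to move; the robot and the scene stay as the last step left them, time stands still between calls to the robot, and variables do not carry over. Pictures are saved under pics/ and viewed, about 8 in all and at most 12, crops included, and the job is handed in when it is done.

Besides the shell and the picture viewer there is one more tool, called after "Request:" by a JSON object that holds its "op" and its "data". arm_command: Moves the arm, as the interface text tells. Its arguments: {"type":"object","properties":{"moves":{"type":"array","items":{"type":"array","items":{"type":"array","items":{"type":"number"}}}}},"required":["moves"]}

```bash
ls; mkdir -p pics
python3 - <<'E'
from bench import robot, imaging
import cv2,numpy as np
s=robot.get_state(); print(s['t'],s['tcp_pos'],np.round(s['orientation'],3).tolist(),s['grip_width'],robot.tcp_to_grasp)
for n in("scene","top"):
    d=imaging.get_image(n); np.savez(f"pics/{n}0.npz",**d)
    cv2.imwrite(f"pics/{n}0.png",cv2.resize(d['color'][:,:,::-1],(800,600),interpolation=cv2.INTER_CUBIC))
    print(n,np.round(d['K'],1).tolist(),d['dist_coeffs'],np.round(d['R'],3).tolist(),d['t'])
E
```

```text
pics
0.0 [0.22445086 0.52852391 0.20430207] [[-0.92, 0.391, -0.001], [0.391, 0.92, -0.002], [0.0, -0.002, -1.0]] 0.0939170569596658 0.0188
scene [[402.0, 0.0, 279.1], [0.0, 402.0, 207.6], [0.0, 0.0, 1.0]] [-0.10968286  0.          0.          0.          0.        ] [[0.254, 0.967, 0.002], [0.696, -0.181, -0.695], [-0.672, 0.178, -0.719]] [-0.14294568 -0.35746658  1.46104346]
top [[477.3, 0.0, 285.6], [0.0, 477.3, 219.0], [0.0, 0.0, 1.0]] [0.03790433 0.         0.         0.         0.        ] [[-0.018, -1.0, -0.004], [-0.975, 0.018, -0.22], [0.22, -0.0, -0.975]] [4.06576893e-04 6.04019341e-01 1.04413170e+00]
```

View pics/top0.png

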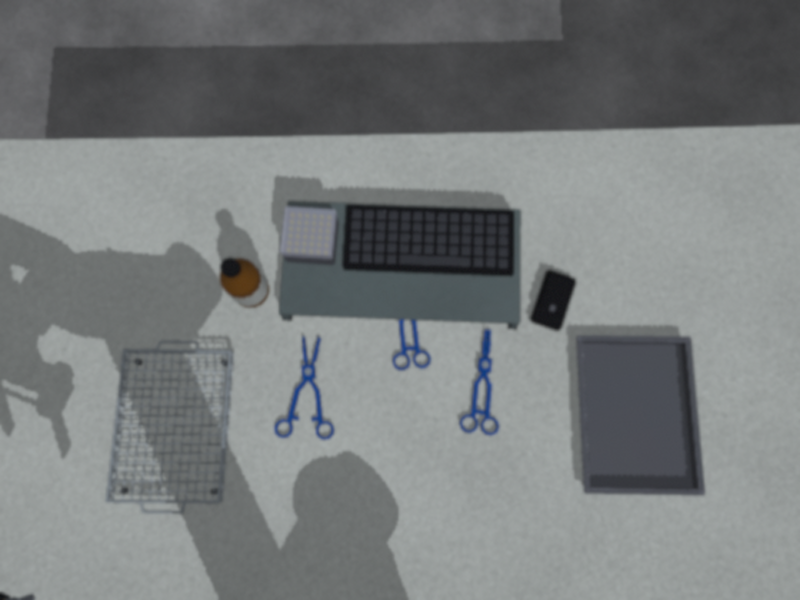

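View pics/scene0.png

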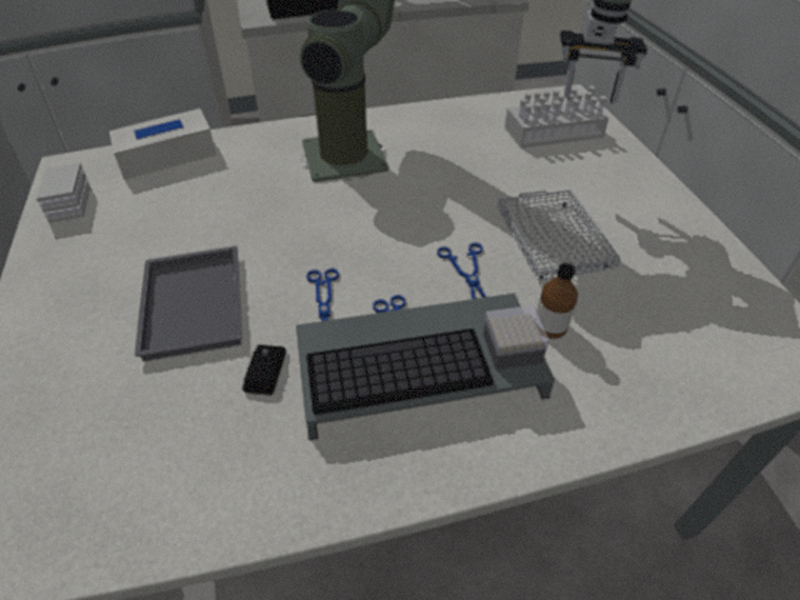

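The top picture shows the left clamp open, with its hinge at about (308,371). The right one is shut, hinge about (484,365). The middle one is under the shelf with rings at (402,360) and (422,358), and it looks shut. The basket is on the left and the tray on the right. Next I'll view an enlarged crop.

```bash
cat > h.py <<'E'
import numpy as np,cv2
def load(n):
    return dict(np.load(n))
def pix2w(d,pts,z,R=None,t=None):
    R=d['R'] if R is None else R; t=d['t'] if t is None else t
    u=cv2.undistortPoints(np.array(pts,float).reshape(-1,1,2),d['K'],d['dist_coeffs'])[:,0]
    r=np.c_[u,np.ones(len(u))]@R; c=-R.T@t
    z=np.broadcast_to(z,len(u)); return c+r*((z-c[2])/r[:,2])[:,None]
def w2pix(d,X,R=None,t=None):
    R=d['R'] if R is None else R; t=d['t'] if t is None else t
    return cv2.projectPoints(np.array(X,float).reshape(-1,1,3),cv2.Rodrigues(R)[0],t,d['K'],d['dist_coeffs'])[0][:,0]
E
python3 - <<'E'
from h import *
d=load('pics/top0.npz'); c=d['color'][215:311,185:361,::-1]
cv2.imwrite('pics/crop1.png',cv2.resize(c,None,fx=4.5,fy=4.5,interpolation=cv2.INTER_CUBIC))
f=.7
g=lambda p,z:print(np.round(pix2w(d,np.array(p)*f,z),3).tolist())
g([[124,350],[231,350],[220,501],[109,500]],.034)
g([[576,338],[689,338],[703,491],[585,491]],.026)
g([[281,315],[520,322]],.054)
E
```

```text
[[0.557, 0.46, 0.034], [0.554, 0.284, 0.034], [0.313, 0.291, 0.034], [0.319, 0.464, 0.034]]
[[0.565, -0.291, 0.026], [0.562, -0.478, 0.026], [0.316, -0.472, 0.026], [0.318, -0.287, 0.026]]
[[0.607, 0.199, 0.054], [0.588, -0.194, 0.054]]
```

View pics/crop1.png

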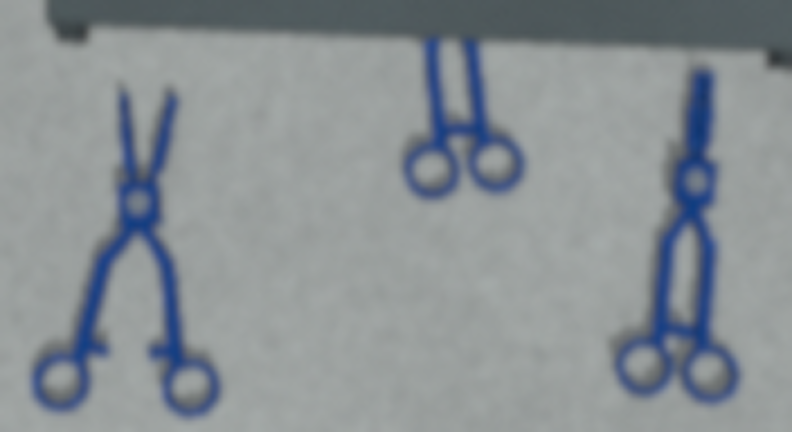

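The crop shows the left clamp with its hinge at (138,204) and rings at (60,379) and (190,386), standing open. The middle one's rings are at (432,167) and (496,163) with the ratchet arms joined, so it's shut. The right one's hinge is at (694,181) and its rings at (643,366) and (709,373), also shut.

Run:
```python
from h import *
d=load('pics/top0.npz')
g=lambda p,z:pix2w(d,(np.array(p)+.5)/4.5-.5+[185,215],z)
for n,hp,r in(('L',(138,204),[(60,379),(190,386)]),('M',None,[(432,167),(496,163)]),('R',(694,181),[(643,366),(709,373)])):
    R=g(r,.009)[:,:2]; sep=np.linalg.norm(R[0]-R[1]); m=R.mean(0)
    print(n,'rings',R.round(4).tolist(),'sep',sep.round(4))
    if hp:
        H=g([hp],.014)[0,:2]; print(' hinge',H.round(4),np.linalg.norm(R-H,axis=1).round(4),'expect .1014')
        v=H-m
    else:
        a=R[0]-R[1]; v=np.array([a[1],-a[0]]); v=v/np.linalg.norm(v); print(' hinge est',m+v*np.sqrt(.1014**2-(sep/2)**2))
    print(' heading deg',np.degrees(np.arctan2(v[1],v[0])))
print('M handles at edge',g([(432,42),(473,42)],.009).round(4).tolist())
print('left jaws',g([(124,88),(172,95)],.009).round(4).tolist())
```

```text
L rings [[0.4277, 0.1999], [0.4228, 0.1317]] sep 0.0684
 hinge [0.5186 0.1598] [0.0993 0.0998] expect .1014
 heading deg -3.692765156448095
M rings [[0.5363, 0.0031], [0.5379, -0.0313]] sep 0.0344
 hinge est [ 0.63692025 -0.00965588]
 heading deg 2.5728487098358666
R rings [[0.4289, -0.1062], [0.4247, -0.1407]] sep 0.0347
 hinge [ 0.5255 -0.1366] [0.1013 0.1009] expect .1014
 heading deg -7.606959912160176
M handles at edge [[0.605, 0.002, 0.009], [0.6046, -0.0203, 0.009]]
left jaws [[0.5826, 0.1691, 0.009], [0.5782, 0.1431, 0.009]]
```

```bash
cat > goal.py <<'E'
import sys,numpy as np
from bench import robot
s=robot.get_state(); R=np.array(s['orientation']); p=np.array(s['tcp_pos'])
yaw=np.degrees(np.arctan2(-R[1,0],-R[0,0]))  # clamp heading that tool -x points along
print('t',s['t'],'pos',p.round(4),'yaw',yaw.round(2),'w',round(s['grip_width'],4),'F',np.round(s['force'],1))
a=[float(v) for v in sys.argv[1:]]
for i in range(0,len(a),4):
    print('az',round(yaw-a[i+3],2),'shift',(R.T@(np.array(a[i:i+3])-p)).round(4))
E
python3 goal.py .562 -.0126 .15 3.5
```

```text
t 0.1 pos [0.2245 0.5286 0.2044] yaw -23.02 w 0.0939 F [-0.1  0.4  0.4]
az -26.52 shift [-0.5223 -0.366   0.055 ]
```

Request:
{"op": "arm_command", "data": {"moves": [[[0, 0, -26.5, -0.522, -0.366, 0.055, 0.6], [0, 0, -26.5, -0.522, -0.366, 0.055, 0.6], [0, 0, -26.5, -0.522, -0.366, 0.055, 0.6], [0, 0, -26.5, -0.522, -0.366, 0.055, 0.6], [0, 0, -26.5, -0.522, -0.366, 0.055, 0.6], [0, 0, -26.5, -0.522, -0.366, 0.055, 0.6], [0, 0, -26.5, -0.522, -0.366, 0.055, 0.6], [0, 0, -26.5, -0.522, -0.366, 0.055, 0.6], [0, 0, -26.5, -0.522, -0.366, 0.055, 0.6], [0, 0, -26.5, -0.522, -0.366, 0.055, 0.6], [0, 0, -26.5, -0.522, -0.366, 0.055, 0.6], [0, 0, -26.5, -0.522, -0.366, 0.055, 0.6]]]}}

```text
t: 1.1
tcp_pos: [0.483, 0.1141, 0.163]
orientation: [[-0.998, -0.06, -0.0], [-0.06, 0.998, 0.0], [0.0, 0.0, -1.0]]
force: [0.4, 0.7, -0.4]
grip_width: 0.0561
```

```bash
python3 goal.py .562 -.0126 .15 3.5
```

```text
t 1.1 pos [0.483  0.1141 0.163 ] yaw 3.47 w 0.0561 F [ 0.4  0.7 -0.4]
az -0.03 shift [-0.0712 -0.1312  0.013 ]
```

Request:
{"op": "arm_command", "data": {"moves": [[[0, 0, 0, -0.071, -0.131, 0.013, 0.6], [0, 0, 0, -0.071, -0.131, 0.013, 0.6], [0, 0, 0, -0.071, -0.131, 0.013, 0.6], [0, 0, 0, -0.071, -0.131, 0.013, 0.6], [0, 0, 0, -0.071, -0.131, 0.013, 0.6], [0, 0, 0, -0.071, -0.131, 0.013, 0.6], [0, 0, 0, -0.071, -0.131, 0.013, 0.6]]]}}

```text
t: 1.68
tcp_pos: [0.5605, -0.0097, 0.1498]
orientation: [[-0.998, -0.061, -0.002], [-0.061, 0.998, 0.001], [0.002, 0.001, -1.0]]
force: [0.6, -0.2, 0.4]
grip_width: 0.0566
```

```bash
python3 goal.py .562 -.0126 .003 3.5
cat > wrist.py <<'E'
# python3 wrist.py name
import sys
from h import *
from bench import robot,imaging
s=robot.get_state(); d=imaging.get_image('wrist')
T=np.eye(4);T[:3,:3]=s['orientation'];T[:3,3]=s['tcp_pos']
C=np.linalg.inv(T@d['mount']); d['R']=C[:3,:3]; d['t']=C[:3,3]
np.savez(f'pics/{sys.argv[1]}.npz',**d)
cv2.imwrite(f'pics/{sys.argv[1]}.png',cv2.resize(d['color'][:,:,::-1],(800,600),interpolation=cv2.INTER_CUBIC))
E
python3 wrist.py w1
```

```text
t 1.6833 pos [ 0.5605 -0.0097  0.1498] yaw 3.48 w 0.0566 F [ 0.6 -0.2  0.4]
az -0.02 shift [-0.0016 -0.0031  0.1468]
```

View pics/w1.png

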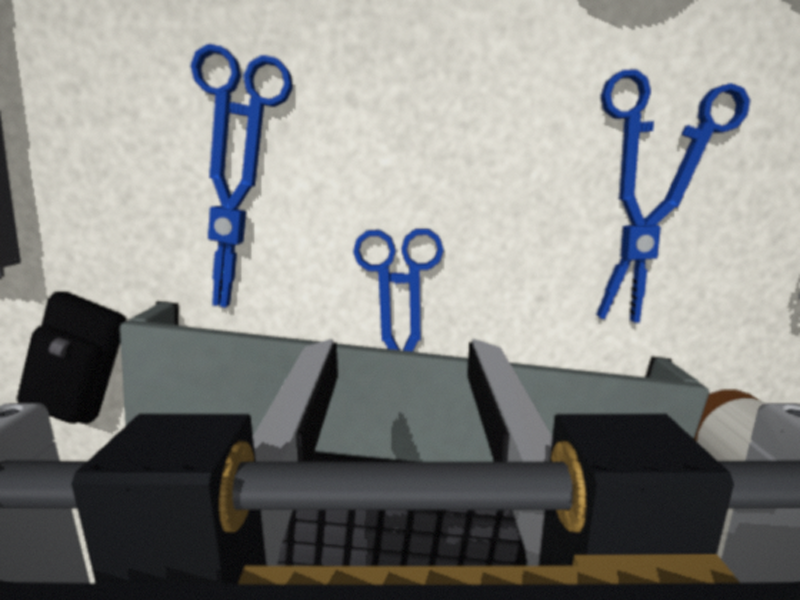

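The wrist picture shows all three. The right clamp's rings are at (216,70) and (268,81), hinge (226,225), shut. The middle clamp's rings are at (374,250) and (423,249), with arms overlapping, shut. The left clamp's rings are at (625,94) and (724,108), hinge (641,243), open. The shelf edge runs from (125,322) to (700,387) along its top.

```bash
cat > meas.py <<'E'
from h import *
def clamp(d,n,hp,r,z0=0):
    # r: lever A ring first (world -y side)
    f=lambda p:(np.array(p,float)+.5)*.7-.5
    R=pix2w(d,f(r),z0+.009)[:,:2]; sep=np.linalg.norm(R[0]-R[1]); m=R.mean(0)
    L=np.sqrt(.1014**2-(sep/2)**2)
    a=R[1]-R[0]; v=np.array([a[1],-a[0]])/sep; print(n,'rings',R.round(4).tolist(),'sep',sep.round(4))
    print('  hinge from rings',(m+v*L).round(4),'perp heading',np.degrees(np.arctan2(v[1],v[0])).round(2))
    if hp is not None:
        H=pix2w(d,f([hp]),z0+.014)[0,:2]; v=H-m
        vA=H-R[0]; print('  hinge px',H.round(4),np.linalg.norm(R-H,axis=1).round(4),'mid heading',np.degrees(np.arctan2(v[1],v[0])).round(2),'A heading',np.round(np.degrees(np.arctan2(vA[1],vA[0]))-9.65,2))
E
python3 - <<'E'
from meas import *
d=load('pics/w1.npz')
clamp(d,'R',(226,222),[(216,70),(268,81)])
clamp(d,'M',None,[(374,250),(423,249)])
clamp(d,'L',(642,242),[(625,94),(724,108)])
f=lambda p:(np.array(p,float)+.5)*.7-.5
print('Mhandles',pix2w(d,f([(388,335),(416,335)]),.009).round(4).tolist())
print('edge',pix2w(d,f([(125,322),(700,387)]),.054).round(4).tolist())
E
```

```text
R rings [[0.4246, -0.1399], [0.4293, -0.1061]] sep 0.0342
  hinge from rings [ 0.526  -0.1367] perp heading -7.85
  hinge px [ 0.5226 -0.1355] [0.0981 0.0979] mid heading -7.46 A heading -7.08
M rings [[0.537, -0.0316], [0.5341, 0.0036]] sep 0.0353
  hinge from rings [ 0.6351 -0.0059] perp heading 4.66
L rings [[0.4225, 0.1297], [0.4267, 0.198]] sep 0.0684
  hinge from rings [0.5199 0.1581] perp heading -3.47
  hinge px [0.5188 0.1581] [0.1003 0.1004] mid heading -3.5 A heading 6.77
Mhandles [[0.6015, -0.0181, 0.009], [0.6002, 0.0031, 0.009]]
edge [[0.5861, -0.1888, 0.054], [0.6096, 0.196, 0.054]]
```

Request:
{"op": "arm_command", "data": {"moves": [[[0, 0, -1.5, -0.002, -0.002, 0.04, 0.6], [0, 0, -1.5, -0.002, -0.002, 0.08, 0.6], [0, 0, -1.5, -0.002, -0.002, 0.11, 0.6], [0, 0, -1.5, -0.002, -0.002, 0.13, 0.6], [0, 0, -1.5, -0.002, -0.002, 0.14, 0.6], [0, 0, -1.5, -0.002, -0.002, 0.147, 0.6], [0, 0, -1.5, -0.002, -0.002, 0.147, 0.6], [0, 0, -1.5, -0.002, -0.002, 0.147, 0.6]]]}}

```text
t: 2.4
tcp_pos: [0.5645, -0.0119, 0.0047]
orientation: [[-0.996, -0.088, 0.002], [-0.088, 0.996, -0.0], [-0.002, -0.0, -1.0]]
force: [-0.5, -1.5, 0.1]
grip_width: 0.0565
```

```bash
python3 goal.py .5624 -.0117 .003 5
```

```text
t 2.4 pos [ 0.5645 -0.0119  0.0047] yaw 5.03 w 0.0565 F [-0.5 -1.5  0.1]
az 0.03 shift [0.0021 0.0003 0.0017]
```

Request:
{"op": "arm_command", "data": {"moves": [[[0, 0, 0, 0.001, 0, 0.001, 0.0], [0, 0, 0, 0.001, 0, 0.001, 0.0], [0, 0, 0, 0.001, 0, 0.001, 0.0], [0, 0, 0, 0.001, 0, 0.001, 0.0], [0, 0, 0, 0.001, 0, 0.001, 0.0], [0, 0, 0, 0.001, 0, 0.001, 0.0]]]}}

```text
t: 2.9
tcp_pos: [0.5631, -0.0125, 0.0032]
orientation: [[-0.996, -0.087, 0.001], [-0.087, 0.996, -0.0], [-0.001, -0.0, -1.0]]
force: [-0.3, 0.4, 3.3]
grip_width: 0.029
```

Request:
{"op": "arm_command", "data": {"moves": [[[0, 0, 0, 0.01, 0, -0.001, 0.0], [0, 0, 0, 0.03, 0, -0.001, 0.0], [0, 0, 0, 0.05, 0, -0.001, 0.0], [0, 0, 0, 0.07, 0, -0.001, 0.0], [0, 0, 0, 0.09, 0, -0.001, 0.0], [0, 0, 0, 0.11, 0, -0.001, 0.0], [0, 0, 0, 0.125, 0, -0.001, 0.0], [0, 0, 0, 0.135, 0, -0.001, 0.0], [0, 0, 0, 0.14, 0, 0, 0.0], [0, 0, 0, 0.14, 0, 0, 0.0], [0, 0, 0, 0.14, 0, 0, 0.0]]]}}

```text
t: 3.82
tcp_pos: [0.4234, -0.0248, 0.0032]
orientation: [[-0.996, -0.087, -0.0], [-0.087, 0.996, -0.0], [0.0, -0.0, -1.0]]
force: [-2.4, -0.6, 7.7]
grip_width: 0.0288
```

Request:
{"op": "arm_command", "data": {"moves": [[[0, 0, 0, 0, 0, 0, 0.6], [0, 0, 0, 0, 0, 0, 0.6], [0, 0, 0, 0, 0, 0, 0.6], [0, 0, 0, 0, 0, 0, 0.6], [0, 0, 0, 0, 0, -0.03, 0.6], [0, 0, 0, 0, 0, -0.07, 0.6], [0, 0, 0, 0, 0, -0.11, 0.6], [0, 0, 0, 0, 0, -0.147, 0.6], [0, 0, 0, 0, 0, -0.147, 0.6], [0, 0, 0, 0, 0, -0.147, 0.6]]]}}

```text
t: 4.65
tcp_pos: [0.4253, -0.0251, 0.1519]
orientation: [[-0.996, -0.087, 0.006], [-0.087, 0.996, -0.002], [-0.006, -0.002, -1.0]]
force: [0.0, 0.3, -1.2]
grip_width: 0.0568
```

```bash
python3 goal.py; python3 wrist.py w2
```

```text
t 4.65 pos [ 0.4253 -0.0251  0.1519] yaw 4.99 w 0.0568 F [ 0.   0.3 -1.2]
```

View pics/w2.png

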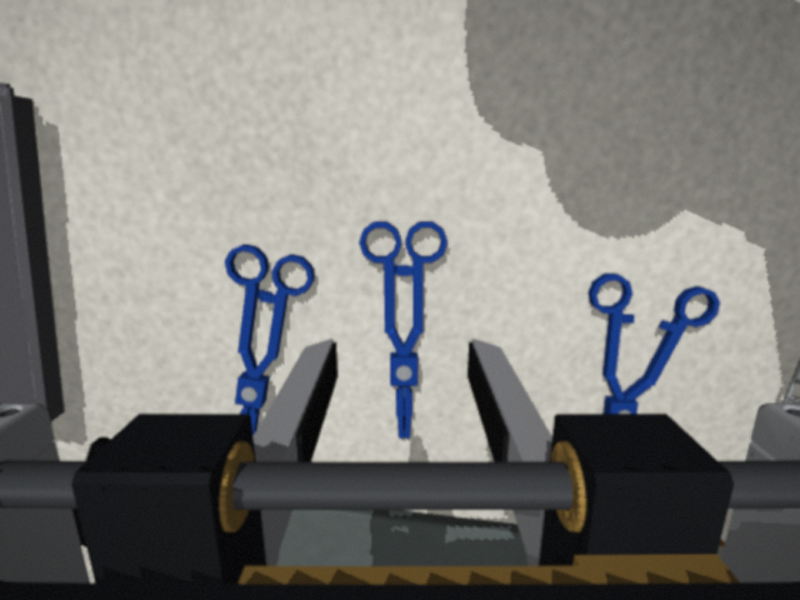

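The middle clamp now lies on open bench, shut, with its jaws clear of the shelf. Its rings are at (380,243) and (427,243), its hinge at (404,371) and its tip at (404,437).

```bash
python3 - <<'E'
from meas import *
d=load('pics/w2.npz')
clamp(d,'M',(404,369),[(380,243),(427,243)])
clamp(d,'R',(252,390),[(246,265),(293,275)])
E
python3 goal.py .4955 -.0175 .05 5 .4955 -.0175 .003 5
```

```text
M rings [[0.3984, -0.044], [0.3954, -0.0102]] sep 0.034
  hinge from rings [ 0.4965 -0.0184] perp heading 5.02
  hinge px [ 0.4935 -0.0182] [0.0985 0.0983] mid heading 5.27 A heading 5.55
R rings [[0.4232, -0.1408], [0.4277, -0.1062]] sep 0.0349
  hinge from rings [ 0.5245 -0.1365] perp heading -7.46
  hinge px [ 0.5219 -0.1353] [0.0989 0.0986] mid heading -6.96 A heading -6.45
t 4.7 pos [ 0.4234 -0.0246  0.1498] yaw 4.98 w 0.0564 F [-0.2  0.6 -1.1]
az -0.02 shift [-0.0723  0.0008  0.0999]
az -0.02 shift [-0.0722  0.0009  0.1469]
```

Request:
{"op": "arm_command", "data": {"moves": [[[0, 0, 0, -0.036, 0, 0.02, 0.5], [0, 0, 0, -0.06, 0, 0.04, 0.5], [0, 0, 0, -0.072, 0, 0.07, 0.5], [0, 0, 0, -0.072, 0, 0.1, 0.5], [0, 0, 0, -0.072, 0, 0.12, 0.5], [0, 0, 0, -0.072, 0, 0.135, 0.5], [0, 0, 0, -0.072, 0, 0.146, 0.5], [0, 0, 0, -0.072, 0, 0.146, 0.5], [0, 0, 0, -0.072, 0, 0.146, 0.5]]]}}

```text
t: 5.45
tcp_pos: [0.4931, -0.0179, 0.0016]
orientation: [[-0.996, -0.087, -0.004], [-0.087, 0.996, 0.001], [0.004, 0.001, -1.0]]
force: [-0.4, -0.4, -0.2]
grip_width: 0.0473
```

Request:
{"op": "arm_command", "data": {"moves": [[[0, 0, 0, 0, 0, 0, 0], [0, 0, 0, 0, 0, 0, 0], [0, 0, 0, 0, 0, 0, 0], [0, 0, 0, 0, 0, 0, 0], [0, 0, 0, 0, 0, 0, 0], [0, 0, 0, 0, 0, 0, 0], [0, 0, 0, 0, 0, -0.01, 0], [0, 0, 0, 0, 0, -0.03, 0], [0, 0, 0, 0, 0, -0.06, 0], [0, 0, 0, 0, 0, -0.09, 0], [0, 0, 0, 0, 0, -0.12, 0], [0, 0, 0, 0, 0, -0.12, 0]]]}}

```text
t: 6.45
tcp_pos: [0.5001, -0.0193, 0.1309]
orientation: [[-0.996, -0.087, 0.013], [-0.087, 0.996, -0.003], [-0.013, -0.004, -1.0]]
force: [0.9, 0.5, 0.3]
grip_width: 0.0214
```

```bash
python3 goal.py .466 -.424 .12 -1 .466 -.424 .05 -1
```

```text
t 6.45 pos [ 0.5001 -0.0193  0.1309] yaw 4.99 w 0.0214 F [0.9 0.5 0.3]
az 5.99 shift [ 0.0693 -0.4002  0.0116]
az 5.99 shift [ 0.0702 -0.3999  0.0816]
```

Request:
{"op": "arm_command", "data": {"moves": [[[0, 0, 1, 0.003, -0.02, 0, 0], [0, 0, 2, 0.009, -0.055, 0, 0], [0, 0, 3, 0.015, -0.095, 0, 0], [0, 0, 4, 0.022, -0.135, 0, 0], [0, 0, 5, 0.028, -0.175, 0, 0], [0, 0, 6, 0.034, -0.215, 0, 0], [0, 0, 6, 0.041, -0.255, 0, 0], [0, 0, 6, 0.047, -0.295, 0, 0], [0, 0, 6, 0.053, -0.335, 0, 0], [0, 0, 6, 0.059, -0.37, 0, 0], [0, 0, 6, 0.063, -0.395, 0, 0], [0, 0, 6, 0.064, -0.402, 0, 0]]]}}

```text
t: 7.45
tcp_pos: [0.4648, -0.4286, 0.1233]
orientation: [[-1.0, 0.022, 0.0], [0.022, 1.0, -0.002], [-0.0, -0.002, -1.0]]
force: [0.4, 0.3, -0.9]
grip_width: 0.0216
```

Request:
{"op": "arm_command", "data": {"moves": [[[0, 0, 0, 0, 0, 0.02, 0], [0, 0, 0, 0, 0, 0.045, 0], [0, 0, 0, 0, 0, 0.065, 0], [0, 0, 0, 0, 0, 0.07, 0], [0, 0, 0, 0, 0, 0.07, 0], [0, 0, 0, 0, 0, 0.07, 0]]]}}

```text
t: 7.95
tcp_pos: [0.4663, -0.4238, 0.0538]
orientation: [[-1.0, 0.017, 0.0], [0.017, 1.0, 0.0], [-0.0, 0.0, -1.0]]
force: [-0.1, -0.5, 0.6]
grip_width: 0.022
```

```bash
python3 goal.py .466 -.424 .007 -1
python3 - <<'E'
from bench import imaging
from h import *
d=imaging.get_image('top'); np.savez('pics/top1.npz',**d)
cv2.imwrite('pics/top1.png',cv2.resize(d['color'][200:360,370:530,::-1],(600,600),interpolation=cv2.INTER_CUBIC))
E
```

```text
t 7.95 pos [ 0.4663 -0.4238  0.0538] yaw -0.98 w 0.022 F [-0.1 -0.5  0.6]
az 0.02 shift [ 0.0003 -0.0003  0.0468]
```

View pics/top1.png

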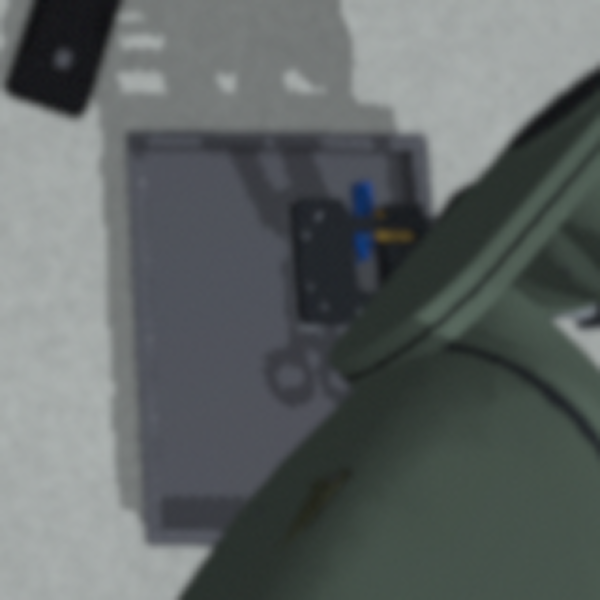

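The shut clamp hangs level over the tray, clear of the walls. I'll lower it now.

Request:
{"op": "arm_command", "data": {"moves": [[[0, 0, 0, 0, 0, 0.02, 0], [0, 0, 0, 0, 0, 0.035, 0], [0, 0, 0, 0, 0, 0.042, 0], [0, 0, 0, 0, 0, 0.045, 0], [0, 0, 0, 0, 0, 0.047, 0], [0, 0, 0, 0, 0, 0.048, 0], [0, 0, 0, 0, 0, 0.048, 0], [0, 0, 0, 0, 0, 0.048, 0]]]}}

```text
t: 8.67
tcp_pos: [0.4668, -0.4252, 0.0075]
orientation: [[-1.0, 0.018, 0.002], [0.018, 1.0, -0.002], [-0.002, -0.002, -1.0]]
force: [-0.6, 2.8, 6.1]
grip_width: 0.0217
```

Request:
{"op": "arm_command", "data": {"moves": [[[0, 0, 0, 0, 0, 0, 0.42], [0, 0, 0, 0, 0, 0, 0.42], [0, 0, 0, 0, 0, 0, 0.42], [0, 0, 0, 0, 0, 0, 0.42], [0, 0, 0, 0, 0, -0.02, 0.42], [0, 0, 0, 0, 0, -0.06, 0.42], [0, 0, 0, 0, 0, -0.1, 0.42], [0, 0, 0, 0, 0, -0.115, 0.42], [0, 0, 0, 0, 0, -0.115, 0.42], [0, 0, 0, 0, 0, -0.115, 0.42]]]}}

```text
t: 9.5
tcp_pos: [0.4664, -0.4249, 0.1213]
orientation: [[-1.0, 0.018, 0.001], [0.018, 1.0, -0.002], [-0.002, -0.002, -1.0]]
force: [0.1, 0.1, -0.6]
grip_width: 0.0395
```

```bash
python3 goal.py .524 -.1362 .12 -7.3 .524 -.1362 .003 -7.3
```

```text
t 9.5 pos [ 0.4664 -0.4249  0.1213] yaw -1.02 w 0.0395 F [ 0.1  0.1 -0.6]
az 6.28 shift [-0.0524  0.2896  0.0009]
az 6.28 shift [-0.0523  0.2898  0.1179]
```

Request:
{"op": "arm_command", "data": {"moves": [[[0, 0, 1, -0.007, 0.04, 0, 0.5], [0, 0, 2, -0.014, 0.08, 0, 0.5], [0, 0, 3, -0.021, 0.12, 0, 0.5], [0, 0, 4, -0.029, 0.16, 0, 0.5], [0, 0, 5, -0.036, 0.2, 0, 0.5], [0, 0, 6, -0.043, 0.24, 0, 0.5], [0, 0, 6.3, -0.05, 0.275, 0, 0.5], [0, 0, 6.3, -0.0525, 0.289, 0, 0.5], [0, 0, 6.3, -0.0525, 0.289, 0, 0.5], [0, 0, 6.3, -0.0525, 0.289, 0.02, 0.5], [0, 0, 6.3, -0.0525, 0.289, 0.03, 0.5], [0, 0, 6.3, -0.0525, 0.289, 0.03, 0.5]]]}}

```text
t: 10.5
tcp_pos: [0.5199, -0.1357, 0.086]
orientation: [[-0.992, 0.128, -0.008], [0.128, 0.992, 0.003], [0.009, 0.002, -1.0]]
force: [-1.4, 0.1, -0.6]
grip_width: 0.0467
```

```bash
python3 goal.py .524 -.1362 .003 -7.3
```

```text
t 10.5 pos [ 0.5199 -0.1357  0.086 ] yaw -7.37 w 0.0467 F [-1.4  0.1 -0.6]
az -0.07 shift [-0.0049 -0.0001  0.083 ]
```

Request:
{"op": "arm_command", "data": {"moves": [[[0, 0, 0, 0, 0, 0.03, 0.5], [0, 0, 0, 0, 0, 0.055, 0.5], [0, 0, 0, 0, 0, 0.075, 0.5], [0, 0, 0, 0, 0, 0.085, 0.5], [0, 0, 0, 0, 0, 0.088, 0.5], [0, 0, 0, 0, 0, 0.088, 0.5], [0, 0, 0, 0, 0, 0.088, 0.5]]]}}

```text
t: 11.08
tcp_pos: [0.5244, -0.1371, 0.0032]
orientation: [[-0.992, 0.128, 0.002], [0.128, 0.992, -0.001], [-0.002, -0.0, -1.0]]
force: [0.5, 0.8, 0.1]
grip_width: 0.047
```

Request:
{"op": "arm_command", "data": {"moves": [[[0, 0, 0, 0, 0, 0, 0], [0, 0, 0, 0, 0, 0, 0], [0, 0, 0, 0, 0, 0, 0], [0, 0, 0, 0, 0, 0, 0], [0, 0, 0, 0, 0, 0, 0], [0, 0, 0, 0, 0, 0, 0]]]}}

```text
t: 11.58
tcp_pos: [0.5241, -0.1365, 0.0031]
orientation: [[-0.992, 0.127, 0.001], [0.127, 0.992, -0.001], [-0.001, -0.0, -1.0]]
force: [-0.4, -0.5, 3.3]
grip_width: 0.0218
```

```bash
python3 goal.py .466 -.34 .003 -1
```

```text
t 11.5833 pos [ 0.5241 -0.1365  0.0031] yaw -7.31 w 0.0218 F [-0.4 -0.5  3.3]
az -6.31 shift [ 3.170e-02 -2.093e-01  1.000e-04]
```

Request:
{"op": "arm_command", "data": {"moves": [[[0, 0, 0, 0, 0, -0.01, 0], [0, 0, 0, 0, 0, -0.03, 0], [0, 0, 0, 0, 0, -0.06, 0], [0, 0, -1, 0.003, -0.02, -0.085, 0], [0, 0, -2, 0.008, -0.05, -0.1, 0], [0, 0, -3, 0.013, -0.085, -0.1, 0], [0, 0, -4, 0.018, -0.12, -0.1, 0], [0, 0, -5, 0.023, -0.155, -0.1, 0], [0, 0, -6, 0.028, -0.185, -0.1, 0], [0, 0, -6.3, 0.031, -0.204, -0.1, 0], [0, 0, -6.3, 0.0315, -0.211, -0.1, 0], [0, 0, -6.3, 0.0315, -0.211, -0.1, 0]]]}}

```text
t: 12.58
tcp_pos: [0.465, -0.343, 0.1028]
orientation: [[-1.0, 0.021, 0.0], [0.021, 1.0, -0.0], [-0.0, -0.0, -1.0]]
force: [0.4, -0.7, 0.2]
grip_width: 0.0218
```

Request:
{"op": "arm_command", "data": {"moves": [[[0, 0, 0, 0, 0, 0.02, 0], [0, 0, 0, 0, 0, 0.04, 0], [0, 0, 0, 0, 0, 0.05, 0], [0, 0, 0, 0, 0, 0.05, 0], [0, 0, 0, 0, 0, 0.05, 0]]]}}

```text
t: 13.0
tcp_pos: [0.4654, -0.34, 0.0519]
orientation: [[-1.0, 0.017, -0.001], [0.017, 1.0, 0.002], [0.001, 0.002, -1.0]]
force: [0.1, 0.2, -0.8]
grip_width: 0.0218
```

```bash
python3 goal.py .466 -.342 .0075 -1
```

```text
t 13.0 pos [ 0.4654 -0.34    0.0519] yaw -0.95 w 0.0218 F [ 0.1  0.2 -0.8]
az 0.05 shift [-0.0007 -0.0021  0.0444]
```

Request:
{"op": "arm_command", "data": {"moves": [[[0, 0, 0, 0, -0.001, 0.02, 0], [0, 0, 0, 0, -0.001, 0.033, 0], [0, 0, 0, 0, -0.001, 0.04, 0], [0, 0, 0, 0, -0.001, 0.043, 0], [0, 0, 0, 0, -0.001, 0.045, 0], [0, 0, 0, 0, -0.001, 0.046, 0], [0, 0, 0, 0, -0.001, 0.046, 0], [0, 0, 0, 0, -0.001, 0.046, 0]]]}}

```text
t: 13.67
tcp_pos: [0.4659, -0.3431, 0.0071]
orientation: [[-1.0, 0.018, 0.001], [0.018, 1.0, -0.001], [-0.001, -0.001, -1.0]]
force: [0.9, -0.7, 0.2]
grip_width: 0.0217
```

Request:
{"op": "arm_command", "data": {"moves": [[[0, 0, 0, 0, 0, 0, 0.42], [0, 0, 0, 0, 0, 0, 0.42], [0, 0, 0, 0, 0, 0, 0.42], [0, 0, 0, 0, 0, 0, 0.42], [0, 0, 0, 0, 0, -0.02, 0.42], [0, 0, 0, 0, 0, -0.06, 0.42], [0, 0, 0, 0, 0, -0.1, 0.42], [0, 0, 0, 0, 0, -0.115, 0.42], [0, 0, 0, 0, 0, -0.115, 0.42], [0, 0, 0, 0, 0, -0.115, 0.42]]]}}

```text
t: 14.5
tcp_pos: [0.466, -0.3431, 0.1225]
orientation: [[-1.0, 0.018, 0.002], [0.018, 1.0, -0.002], [-0.002, -0.002, -1.0]]
force: [0.3, 0.0, -0.3]
grip_width: 0.0391
```

```bash
python3 goal.py .519 .1585 .10 6.8
```

```text
t 14.5 pos [ 0.466  -0.3431  0.1225] yaw -1.02 w 0.0391 F [ 0.3  0.  -0.3]
az -7.82 shift [-0.044   0.5025  0.0216]
```

Request:
{"op": "arm_command", "data": {"moves": [[[0, 0, -1, -0.002, 0.02, 0, 0.5], [0, 0, -2, -0.006, 0.06, 0, 0.5], [0, 0, -3, -0.009, 0.1, 0, 0.5], [0, 0, -4, -0.012, 0.14, 0, 0.5], [0, 0, -5, -0.016, 0.18, 0, 0.5], [0, 0, -6, -0.019, 0.22, 0, 0.5], [0, 0, -7, -0.023, 0.26, 0, 0.5], [0, 0, -7.8, -0.026, 0.3, 0, 0.5], [0, 0, -7.8, -0.03, 0.34, 0, 0.5], [0, 0, -7.8, -0.033, 0.38, 0, 0.5], [0, 0, -7.8, -0.037, 0.42, 0, 0.5], [0, 0, -7.8, -0.04, 0.46, 0, 0.5]]]}}

```text
t: 15.5
tcp_pos: [0.5113, 0.1185, 0.1186]
orientation: [[-0.993, -0.118, -0.005], [-0.118, 0.993, -0.0], [0.005, 0.0, -1.0]]
force: [0.9, -0.4, 0.4]
grip_width: 0.0469
```

Request:
{"op": "arm_command", "data": {"moves": [[[0, 0, 0, -0.003, 0.035, 0.01, 0.5], [0, 0, 0, -0.004, 0.042, 0.02, 0.5], [0, 0, 0, -0.004, 0.042, 0.02, 0.5], [0, 0, 0, -0.004, 0.042, 0.02, 0.5], [0, 0, 0, -0.004, 0.042, 0.02, 0.5]]]}}

```text
t: 15.92
tcp_pos: [0.5118, 0.1574, 0.1002]
orientation: [[-0.993, -0.117, -0.003], [-0.117, 0.993, -0.001], [0.003, -0.001, -1.0]]
force: [-0.1, -0.5, 0.1]
grip_width: 0.047
```

```bash
python3 goal.py .519 .1585 .003 6.8; python3 wrist.py w3
```

```text
t 15.9167 pos [0.5118 0.1574 0.1002] yaw 6.71 w 0.047 F [-0.1 -0.5  0.1]
az -0.09 shift [-0.0075  0.0003  0.0972]
```

View pics/w3.png

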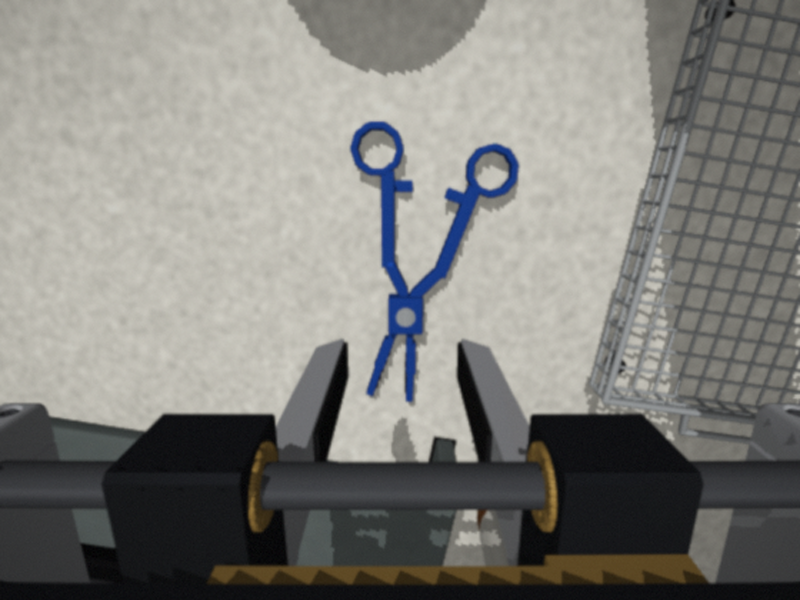

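The open clamp's block is at (405,316), squarely between the fingers and aligned with them. Rings are at (377,149) and (492,171).

```bash
python3 - <<'E'
from meas import *
clamp(load('pics/w3.npz'),'L',(405,316),[(377,149),(492,171)])
E
python3 goal.py .519 .1585 .003 6.8
```

```text
L rings [[0.4222, 0.132], [0.4265, 0.1998]] sep 0.0679
  hinge from rings [0.5197 0.1599] perp heading -3.61
  hinge px [0.5189 0.1597] [0.1006 0.1007] mid heading -3.71 A heading 6.37
t 15.9667 pos [0.5125 0.1572 0.101 ] yaw 6.67 w 0.0472 F [0.3 1.2 0.7]
az -0.13 shift [-0.0067  0.0005  0.0979]
```

Request:
{"op": "arm_command", "data": {"moves": [[[0, 0, 0, -0.006, 0.001, 0.03, 0.5], [0, 0, 0, -0.007, 0.0015, 0.06, 0.5], [0, 0, 0, -0.007, 0.0015, 0.08, 0.5], [0, 0, 0, -0.007, 0.0015, 0.092, 0.5], [0, 0, 0, -0.007, 0.0015, 0.098, 0.5], [0, 0, 0, -0.007, 0.0015, 0.098, 0.5], [0, 0, 0, -0.007, 0.0015, 0.098, 0.5]]]}}

```text
t: 16.55
tcp_pos: [0.5204, 0.1607, 0.0044]
orientation: [[-0.993, -0.117, 0.002], [-0.117, 0.993, 0.0], [-0.002, -0.0, -1.0]]
force: [0.2, -0.3, -0.2]
grip_width: 0.0475
```

Request:
{"op": "arm_command", "data": {"moves": [[[0, 0, 0, 0, 0, 0, 0], [0, 0, 0, 0, 0, 0, 0], [0, 0, 0, 0, 0, 0, 0], [0, 0, 0, 0, 0, 0, 0], [0, 0, 0, 0, 0, 0, 0], [0, 0, 0, 0, 0, 0, 0]]]}}

```text
t: 17.05
tcp_pos: [0.5201, 0.1613, 0.0043]
orientation: [[-0.993, -0.118, 0.001], [-0.118, 0.993, 0.0], [-0.001, -0.0, -1.0]]
force: [-0.4, -0.5, 4.2]
grip_width: 0.0216
```

```bash
python3 goal.py .462 .376 .003 8.8
```

```text
t 17.05 pos [0.5201 0.1613 0.0043] yaw 6.79 w 0.0216 F [-0.4 -0.5  4.2]
az -2.01 shift [0.0323 0.2201 0.0012]
```

Request:
{"op": "arm_command", "data": {"moves": [[[0, 0, 0, 0, 0, -0.01, 0], [0, 0, 0, 0, 0, -0.03, 0], [0, 0, 0, 0, 0, -0.06, 0], [0, 0, 0, 0.002, 0.01, -0.085, 0], [0, 0, -0.5, 0.005, 0.035, -0.1, 0], [0, 0, -1, 0.01, 0.07, -0.1, 0], [0, 0, -1, 0.015, 0.105, -0.1, 0], [0, 0, -1.5, 0.02, 0.14, -0.1, 0], [0, 0, -2, 0.025, 0.175, -0.1, 0], [0, 0, -2, 0.03, 0.205, -0.1, 0], [0, 0, -2, 0.032, 0.22, -0.1, 0], [0, 0, -2, 0.032, 0.22, -0.1, 0]]]}}

```text
t: 18.05
tcp_pos: [0.4605, 0.3785, 0.1037]
orientation: [[-0.988, -0.157, 0.0], [-0.157, 0.988, 0.001], [-0.0, 0.001, -1.0]]
force: [0.4, -0.3, -0.0]
grip_width: 0.0215
```

Request:
{"op": "arm_command", "data": {"moves": [[[0, 0, 0, 0, 0, 0.01, 0], [0, 0, 0, 0, 0, 0.02, 0], [0, 0, 0, 0, 0, 0.03, 0], [0, 0, 0, 0, 0, 0.03, 0], [0, 0, 0, 0, 0, 0.03, 0]]]}}

```text
t: 18.47
tcp_pos: [0.461, 0.3739, 0.0716]
orientation: [[-0.989, -0.151, -0.003], [-0.151, 0.989, -0.002], [0.003, -0.002, -1.0]]
force: [-0.7, -0.2, -0.2]
grip_width: 0.0217
```

```bash
python3 goal.py .462 .376 .0163 8.8; python3 wrist.py w4
```

```text
t 18.4667 pos [0.461  0.3739 0.0716] yaw 8.67 w 0.0217 F [-0.7 -0.2 -0.2]
az -0.13 shift [-0.0015  0.002   0.0553]
```

View pics/w4.png

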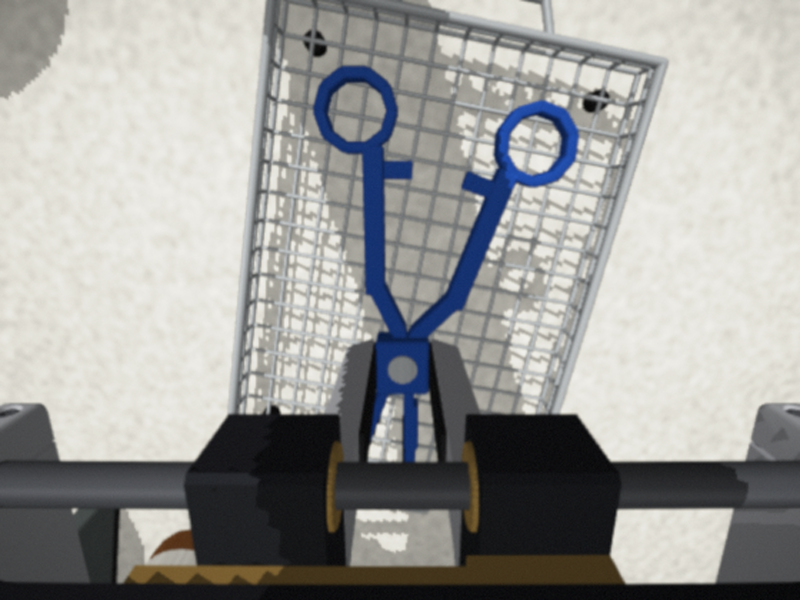

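The open clamp hangs inside the basket outline, with its rings at (355,109) and (536,144), still open. I'll lower it.

Request:
{"op": "arm_command", "data": {"moves": [[[0, 0, 0, 0, 0, 0.02, 0], [0, 0, 0, 0, 0, 0.035, 0], [0, 0, 0, 0, 0, 0.045, 0], [0, 0, 0, 0, 0, 0.051, 0], [0, 0, 0, 0, 0, 0.054, 0], [0, 0, 0, 0, 0, 0.056, 0], [0, 0, 0, 0, 0, 0.057, 0], [0, 0, 0, 0, 0, 0.057, 0], [0, 0, 0, 0, 0, 0.057, 0]]]}}

```text
t: 19.27
tcp_pos: [0.4622, 0.3762, 0.0172]
orientation: [[-0.988, -0.153, 0.001], [-0.153, 0.988, 0.001], [-0.001, 0.001, -1.0]]
force: [0.4, 0.2, -0.5]
grip_width: 0.0215
```

Request:
{"op": "arm_command", "data": {"moves": [[[0, 0, 0, 0, 0, 0.0005, 0], [0, 0, 0, 0, 0, 0.001, 0], [0, 0, 0, 0, 0, 0.001, 0], [0, 0, 0, 0, 0, 0.001, 0]]]}}

```text
t: 19.6
tcp_pos: [0.4622, 0.3762, 0.0163]
orientation: [[-0.988, -0.153, 0.001], [-0.153, 0.988, 0.001], [-0.001, 0.0, -1.0]]
force: [-0.5, -0.5, 3.3]
grip_width: 0.0217
```

Request:
{"op": "arm_command", "data": {"moves": [[[0, 0, 0, 0, 0, 0, 0.42], [0, 0, 0, 0, 0, 0, 0.42], [0, 0, 0, 0, 0, 0, 0.42], [0, 0, 0, 0, 0, 0, 0.42], [0, 0, 0, 0, 0, -0.02, 0.42], [0, 0, 0, 0, 0, -0.06, 0.42], [0, 0, 0, 0, 0, -0.1, 0.42], [0, 0, 0, 0, 0, -0.14, 0.42], [0, 0, 0, 0, 0, -0.18, 0.42], [0, 0, 0, 0, 0, -0.18, 0.42]]]}}

```text
t: 20.43
tcp_pos: [0.4668, 0.379, 0.2059]
orientation: [[-0.988, -0.153, 0.015], [-0.153, 0.988, 0.009], [-0.017, 0.007, -1.0]]
force: [0.8, 0.8, 0.5]
grip_width: 0.0398
```

Request:
{"op": "arm_command", "data": {"moves": [[[0, 0, 0, 0.03, -0.03, 0, 0.42], [0, 0, 0, 0.06, -0.07, 0, 0.42], [0, 0, 0, 0.07, -0.11, 0, 0.42], [0, 0, 0, 0.07, -0.15, 0, 0.42], [0, 0, 0, 0.07, -0.19, 0, 0.42], [0, 0, 0, 0.07, -0.23, 0, 0.42], [0, 0, 0, 0.07, -0.27, 0, 0.42], [0, 0, 0, 0.07, -0.3, 0, 0.42], [0, 0, 0, 0.07, -0.3, 0, 0.42], [0, 0, 0, 0.07, -0.3, 0, 0.42]]]}}

```text
t: 21.27
tcp_pos: [0.4383, 0.0674, 0.1952]
orientation: [[-0.989, -0.149, -0.0], [-0.149, 0.989, 0.001], [0.0, 0.001, -1.0]]
force: [1.1, -0.2, -0.1]
grip_width: 0.0393
```

Run:
```python
from bench import imaging
from h import *
d=imaging.get_image('top'); np.savez('pics/top2.npz',**d)
cv2.imwrite('pics/top2.png',cv2.resize(d['color'][:,:,::-1],(800,600),interpolation=cv2.INTER_CUBIC))
```

```text
(no output)
```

View pics/top2.png

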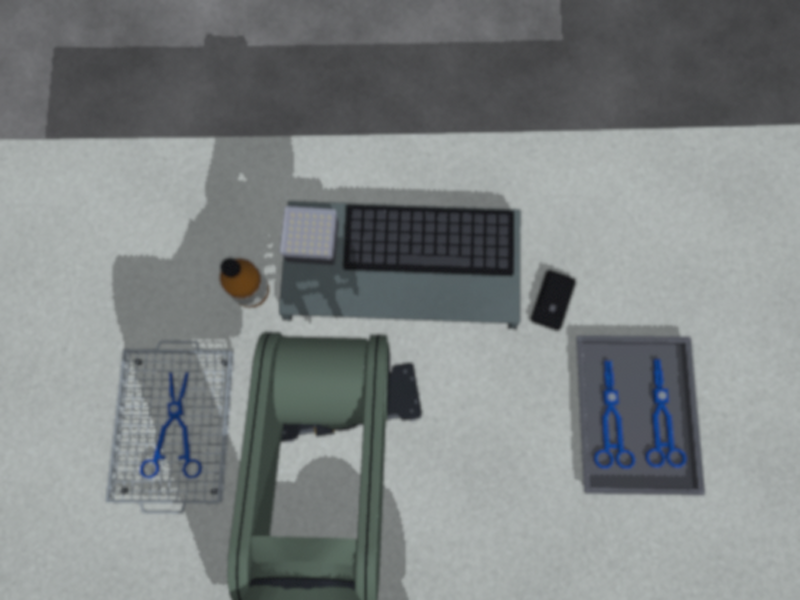

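The open clamp is in the basket with its hinge at (175,409), still open. Both shut clamps are in the tray, hinges (612,397) and (662,396), still shut. The bottle, mouse and tip box haven't moved in the picture.

Run:
```python
from meas import *
d=load('pics/top2.npz')
clamp(d,'L',(175,408),[(192,468),(150,468)],.012)
clamp(d,'R',(612,397),[(624,458),(602,457)],.004)
clamp(d,'M',(662,396),[(676,457),(655,456)],.004)
from bench import ticket; print(ticket.job_done())
```

```text
L rings [[0.3652, 0.3421], [0.3667, 0.4092]] sep 0.0671
  hinge from rings [0.4616 0.3734] perp heading -1.33
  hinge px [0.4612 0.3736] [0.1011 0.101 ] mid heading -1.26 A heading 8.46
R rings [[0.3687, -0.3564], [0.3707, -0.3211]] sep 0.0354
  hinge from rings [ 0.4694 -0.3445] perp heading -3.31
  hinge px [ 0.467  -0.3442] [0.0991 0.099 ] mid heading -3.19 A heading -2.55
M rings [[0.3692, -0.44], [0.3712, -0.4065]] sep 0.0336
  hinge from rings [ 0.47   -0.4292] perp heading -3.38
  hinge px [ 0.4674 -0.426 ] [0.0992 0.0981] mid heading -1.59 A heading -1.5
the job is handed in; nothing more can be done
None
```

All three clamps are sorted and the job is handed in, at about 21 s on the robot's clock.

- **Under the shelf (shut):** I drew it out 140 mm by its handles, left it on the open bench and let go. I then took it by the hinge and set it in the grey tray.
- **Right-hand clamp (shut):** I took it by the hinge and set it beside the first in the tray.
- **Left-hand clamp (open):** I took it by the hinge block and set it in the wire basket.

**Last checks:** in the final top picture both tray clamps are still shut, with ring centres about 34 and 35 mm apart. The basket clamp is still open at 67 mm. All three lie flat inside the walls, and the tip box, mouse and bottle show no movement. The gripper was empty and clear of everything.

**Small disagreements:** hinge positions read directly and worked out from the rings differed by up to about 4 mm. The second tray clamp gave no clear contact force when set down, so I released it at the calculated floor height, give or take about a millimetre.

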